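# Build the crib, then unhitch the trolley tongue and hold it up

## Task

Finish the crib first: lay the two loose slats flat across the pair on the sled, square to it, one near each end, and let go of them. Then pull the latch handle of the tow coupling out sideways against its spring until the bolt is clear, and only then lift the tongue off the ball. Finish while still holding it, coupler about 10 cm above the ball and resting on nothing else, so that I can push the crib under it; leave the other things on the bench alone.

Things in the scene. Friction and masses are not known exactly. Their poses are not given: they have to be found in the camera images.
- stand: Fixed dark steel bench stand, baseplate 300 x 85 x 10 mm (x = -50 to 250 mm), with a 34 mm ball and a grey hinged tongue hitched on it. Origin on the work surface below the ball's centre (z = 63 mm). x points along the tongue from ball to hinge pin, y to the side where the latch handle stands and towards which it is pulled, z up.
- coupler (a point): Point of the tongue's coupler at the ball's centre when hitched. Grey housing 56 (x) x 49 (y) mm, top 24 mm above this point. The tongue hinges on a pin along the stand's y axis at x = 200, z = 63 mm of the stand, up to 0.8 rad; it moves easily and falls back by its weight (0.45 kg, 2 to 4 N at the handle) when let go. It cannot rise while the latch is in.
- latch (a joint): How far the latch is pulled out, m: 0 home (bolt under the ball), clear of the ball from about 0.009, fully out at 0.016. It slides along the stand's +y, away from the coupler. Its spring pulls it home with 3 N at first, 8 N fully out. It rides on the tongue, so its handle can also lift the tongue.
- latch_grip (a point): Grip point in the black upright latch handle, 36 mm to the stand's +y from the ball's centre and 52 mm above it. The handle is a plate 12 mm thick along y, 26 mm wide along x; it ends 20 mm above this point and stands free down to the coupler's top, 28 mm below it. Lower down are two guide rods with springs.
- sled: Plywood board 130 x 130 x 10 mm, fixed, with the crib's first layer: two plain wood slats 120 x 26 x 16 mm along its x axis, centred at y = +45 and -45 mm, tops at z = 26 mm. Origin at the centre of its underside. The second layer lies along y, best centred at x = +45 and -45 mm (13 mm either way will do), y = 0 (15 mm either way).
- slat_a: Loose plain wood slat 120 (x) x 26 (y) x 16 (z) mm, 40 g, lying flat; origin at the centre of its underside. Same as slat_b; either may go to either end.
- slat_b: Loose plain wood slat like slat_a.
- chalk: Bystander: flat tailor's chalk, 51 x 54 x 8 mm. Leave it.
- spool: Bystander: standing thread spool, 34 mm across, 55 mm high. Leave it.
- die_ring: Bystander: metal ring, 39 mm across, 12 mm high. Leave it.
Things that resemble listed ones, but are neither listed nor needed, are in the scene too. Leave any pink look-alike of the slat_b alone.

How it is judged (in metres and radians):
On the way, in this order (a step that is already met when the one before it is completed fails the run):
1. the crib's second layer lies crosswise on the first, released and at rest (((x of slat_a in the frame of sled between 0.03 and 0.06 m and y of slat_a in the frame of sled between -0.018 and 0.018 m and z of slat_a in the frame of sled between 0.023 and 0.03 m and angle between the x axis of each of slat_a, slat_b and the y axis of sled, either way round below 0.2 rad and angle between each of slat_a, slat_b's own z axis and vertical below 0.08 rad and x of slat_b in the frame of sled between -0.06 and -0.03 m and y of slat_b in the frame of sled between -0.018 and 0.018 m and z of slat_b in the frame of sled between 0.023 and 0.03 m) or (x of slat_a in the frame of sled between -0.06 and -0.03 m and y of slat_a in the frame of sled between -0.018 and 0.018 m and z of slat_a in the frame of sled between 0.023 and 0.03 m and angle between the x axis of each of slat_a, slat_b and the y axis of sled, either way round below 0.2 rad and angle between each of slat_a, slat_b's own z axis and vertical below 0.08 rad and x of slat_b in the frame of sled between 0.03 and 0.06 m and y of slat_b in the frame of sled between -0.018 and 0.018 m and z of slat_b in the frame of sled between 0.023 and 0.03 m)) and linear speed of each of slat_a, slat_b below 0.02 m/s and contact force between each of the arm, the fingers and slat_a below 0.1 N and contact force between each of the arm, the fingers and slat_b below 0.1 N), for 0.2 s.
2. the latch is pulled out while the tongue is still down on the ball (value of joint latch above 0.009 m and z of coupler in the frame of stand below 0.071 m), for 0.1 s.
At the end, for the whole second after the job is handed in: Fingers hold the coupler 70 to 135 mm above its place on the ball, no slat touching it. Both slats lie flat on the lower pair, square within 0.2 rad, one 30 to 60 mm to either side of the sled's centre, centred within 18 mm, at rest, released (all of step 1 and z of coupler in the frame of stand between 0.133 and 0.198 m and contact force between the fingers and stand above 1 N and contact force between each of slat_a, slat_b and stand below 0.1 N); the arm keeps its last pose, push and grip.
It fails at once if the flat tailor's chalk is disturbed (moved more than 30 mm) (distance of chalk from where it was at the start of the episode above 0.03 m).
It fails at once if the thread spool is disturbed (moved more than 30 mm) (distance of spool from where it was at the start of the episode above 0.03 m).
It fails at once if the press die ring is disturbed (moved more than 30 mm) (distance of die_ring from where it was at the start of the episode above 0.03 m).
It also fails if it takes over 64 s, if anything falls off the work surface, if the arm or the gripper's body presses on something with over 40 N, if the wrist force passes 120 N, or if a joint passes its speed limit or range.

## Robot

A 6-joint arm with a two-finger parallel gripper is mounted at the origin on a cart in front of the work surface, level with it; the furniture and walls round the work are solid. World frame = base frame: x ahead of the robot, y to its left, z up, the work surface at z = 0. Lengths are in mm, angles in rad, forces in N, time in s.
With the tool pointing down it reaches from about 375 to 900 mm from the base axis. Payload 3.1 kg.
Tool frame: the origin (TCP) lies on the mounting face of the last link; the fingertips stand 173 mm ahead of it and the grasp point (between the pads) lies 155 mm ahead of it; z points along the fingers, y is the line along which they close (so a half turn about z gives the same grasp; the last joint's range is limited). The gripper opens to 85 mm and grips with 20 to 120 N. Pads are 22 mm wide; open, the fingers measure 114 mm over their backs; the gripper's body (76 mm by 85 mm) begins 54 mm behind the grasp point. The pads swing forward as they close: fully open they stand 13 mm farther back than shut.
Start: joints at [-1.292, 0.527, 1.433, -0, 1.181, -0.178], TCP at [276.253, -560.609, 404.71] pointing down, gripper open.
Joint ranges: [-3.08, 3.08], [-0.75, 2.2], [0.22, 2.44], [-1.43, 4.57], [0, 2.65], [-2.85, 2.85]. Speed limits (rad/s): [2.79, 2.79, 3.14, 3.14, 3.14, 3.14].

## Interface

Orientations are given as a unit quaternion [x, y, z, w].
In Python, from workcell import robot, viewer gives the robot as it stands. The module is installed in compiled form; this text tells all that it offers.
- The arm moves only by the shell command python3 -m jog 'ROWS' [FORCE]. ROWS is a JSON object of lists of equal length, an entry for each row: "xyz": the shift along the tool's x, y, z in m, a list of three; "delta_rot": the turn, a rotation vector about the tool's x, y, z in rad, a list of three; "claw": the finger opening in m, from 0 to 0.0854. A call has 1 to 12 rows; each row shifts and turns the commanded pose from where the row before left it, along the tool's axes as they then stand; what a row does not reach is not made up. A row lasts 1/10 s, in which the tool goes at most 50 mm and 8.59 degrees, less where a joint would pass 70% of its speed; a pose out of reach is approached as far as the arm can. A call is refused whole if a number of a shift passes 0.05 or a number of a turn 0.15, either way. A call with a gripper value outside its range is refused whole. The fingers move at their own pace and stop on an object; FORCE is the grip in N (left out, the last holds). Time passes only in rows, so rows that do not move let the fingers close. It gives the time, the measured TCP pose, the force, the opening and the grip force at its end, in the units of the state.
- robot.sense(): the state, without advancing time (a new reading comes with each control period).
- viewer.camera(name): name is "scene" or "top"; returns a dict with "image" (480x640x3 uint8, blue, green, red), "mtx" (3x3 intrinsics, pixels), "dist" ([k1, k2, p1, p2, k3] as OpenCV has them; the pictures are not rectified), "R" (3x3) and "t" (3): a world point X has camera coordinates R X + t. Camera axes: x right, y down, z forward; pixel columns grow to the right and rows downward; lengths in mm; the calibration is good to about 2 mm. A picture is of the moment at which its call begins. There is no depth.
- robot.hand_in(): hands the job in; it is judged then, once.
The state is a dict: "time": time; "joints": joint angles; "joint_velocities": joint speeds; "tau": joint torques, N m; "eef_pos": TCP position; "eef_rot": TCP orientation; "ft_force": force on the tool from outside, world axes, zero at the start; "moment": the same for the moment, N m; "width": opening from 0.0 (shut) to 1.0 (fully open); "finger_force": force on a finger pad.
Only numpy, scipy, OpenCV 4.12 (cv2) and the standard library are available. Lean on these libraries where they do the work, as an engineer would, in place of code of your own. Each camera call takes 0.05 s, during which the arm holds its last target. There are 200 camera calls.

## Working session

There is one attempt and no reset: what is moved stays moved. The work goes in short steps, Python scripts to look and compute and a shell command to move; the robot and the scene stay as the last step left them, time stands still between calls to the robot, and variables do not carry over. Pictures are saved under pics/ and viewed, at most 10 in all, crops included, and the job is handed in when it is done.

```bash
mkdir -p pics
cat > h.py <<'E'
import numpy as np, cv2
from workcell import robot, viewer
from scipy.spatial.transform import Rotation as Ro
def snap(n,f=None):
    c=viewer.camera(n)
    for k in("mtx","dist","R","t"): c[k]=np.array(c[k],float)
    if f: cv2.imwrite("pics/"+f,c["image"])
    return c
def ray(c,p,z):
    q=cv2.undistortPoints(np.array(p,float).reshape(-1,1,2),c["mtx"],c["dist"]).reshape(-1,2)
    d=np.c_[q,np.ones(len(q))]@c["R"]; o=-c["R"].T@c["t"].ravel()
    return o+d*((z-o[2])/d[:,2])[:,None]
def proj(c,X):
    return cv2.projectPoints(np.array(X,float).reshape(-1,1,3),cv2.Rodrigues(c["R"])[0],c["t"],c["mtx"],c["dist"])[0].reshape(-1,2)
E
python3 - <<'E'
from h import *
a=snap("top","top0.png");b=snap("scene","scene0.png")
for c in(a,b):print(-c["R"].T@c["t"].ravel(),c["R"].round(2).tolist())
s=robot.sense();print(s)
E
```

```text
[ 426.03497541  339.39200034 1222.30867618] [[-0.0, -1.0, -0.0], [-1.0, 0.0, -0.09], [0.09, 0.0, -1.0]]
[-152.11762734 -273.58568698 1118.79562415] [[0.69, -0.72, 0.0], [-0.54, -0.52, -0.66], [0.48, 0.46, -0.75]]
{'time': 0.1, 'joints': array([-1.29153233e+00,  5.28376856e-01,  1.43378624e+00, -2.86564398e-06,
        1.18141327e+00, -1.78505342e-01]), 'joint_velocities': array([ 7.86673416e-04, -2.02759533e-03, -2.43939889e-03,  1.41430899e-04,
        2.55272082e-06, -6.12292990e-04]), 'tau': array([ 2.33994851e-04, -4.43304133e+01, -1.78586751e+01, -1.81058290e-04,
        3.90091198e-03,  8.86899045e-06]), 'eef_pos': array([ 276.15261346, -560.33151675,  403.82505596]), 'eef_rot': array([ 9.73919457e-01,  2.26891843e-01, -5.12712183e-05, -9.90530215e-04]), 'ft_force': array([ 0.31685215,  0.5325506 , -0.29633031]), 'moment': array([-0.06880936, -0.01502756, -0.03582714]), 'finger_force': 0.0, 'width': 1.0019603469477474}
```

View pics/top0.png

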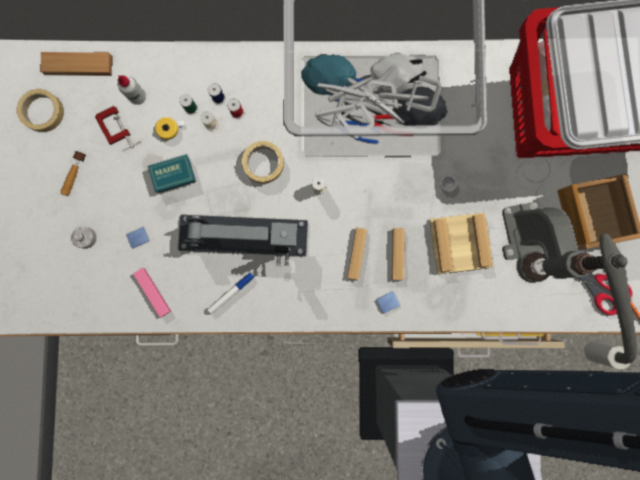

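View pics/scene0.png

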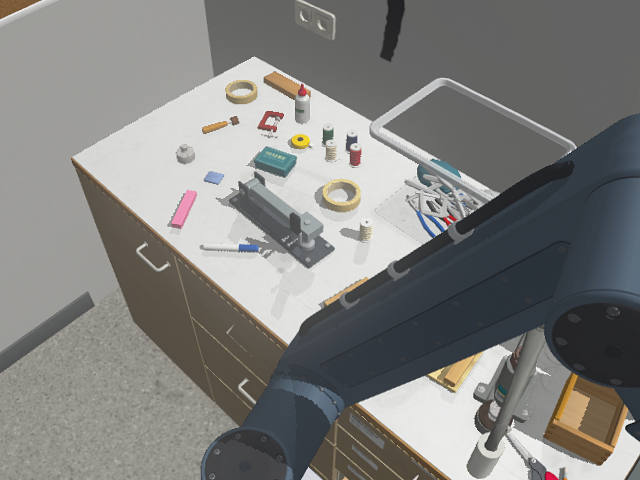

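Top view: two loose wooden slats at (357,254) and (398,254). The sled with its lower pair is at (461,242). The stand's ball end is at (285,235), with the hinge to the left and the latch handle below at about (283,262).
Could be taken for a slat: (357,254) and (398,254) plain wood, the sled's own slats at (442,243) and (482,240), the brown block (75,63), and the pink bar (150,292). I choose the two loose plain ones. Other things to stay clear of are the chalk (388,302), the spool (319,186), and the look-alike at (137,237).

Run:
```python
from h import *
c=snap("top");im=c["image"]
hsv=cv2.cvtColor(im,cv2.COLOR_BGR2HSV)
cv2.imwrite("pics/crop1.png",cv2.resize(im[175:325,255:515],None,fx=3,fy=3,interpolation=cv2.INTER_CUBIC))
print([hsv[y,x].tolist() for x,y in((357,254),(398,254),(442,243),(482,240),(461,232))])
m=((hsv[...,0]>8)&(hsv[...,0]<25)&(hsv[...,1]>85)).astype(np.uint8)*255
m[:205]=0;m[290:]=0;m[:,:335]=0;m[:,497:]=0
for k in cv2.findContours(m,cv2.RETR_EXTERNAL,cv2.CHAIN_APPROX_NONE)[0]:
    if cv2.contourArea(k)<150: continue
    x,y,w,h=cv2.boundingRect(k)
    z=26 if x>425 else 16
    P=ray(c,k.reshape(-1,2),z)[:,:2].astype(np.float32)
    print(cv2.boundingRect(k),cv2.minAreaRect(P))
print(proj(c,[[0,0,0]]), ray(c,[[285,235],[190,233],[283,262]],87).round())
```

```text
[[17, 116, 187], [17, 116, 187], [17, 115, 188], [17, 113, 191], [21, 90, 224]]
(392, 229, 12, 51) ((487.83062744140625, 152.47239685058594), (25.429872512817383, 116.35595703125), 88.9954605102539)
(348, 228, 18, 52) ((489.1070861816406, 247.01287841796875), (24.83592414855957, 118.18010711669922), 80.0700912475586)
(430, 213, 62, 60) ((512.3773193359375, 8.451309204101562), (124.48091888427734, 125.94010162353516), 6.8286848068237305)
[[468.7752697  471.64157283]] [[526. 409.  87.]
 [531. 617.  87.]
 [467. 413.  87.]]
```

View pics/crop1.png

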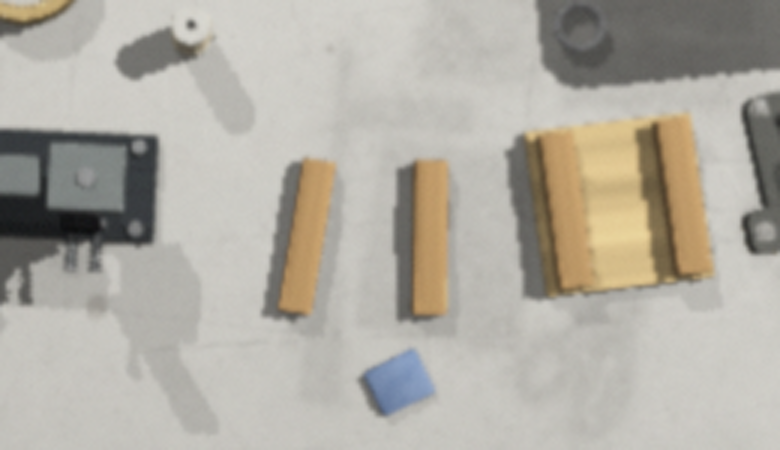

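The crop confirms the choice: both loose slats are plain wood, and the lower pair runs along the image vertical (slightly turned). Next I'll measure precisely, and check the lever of the press on the right, which lies in the travel path.

Run:
```python
from h import *
c=snap("top");b=snap("scene");im=c["image"]
hsv=cv2.cvtColor(im,cv2.COLOR_BGR2HSV)
m=((hsv[...,0]>8)&(hsv[...,0]<20)&(hsv[...,1]>103)).astype(np.uint8)*255
m[:205]=0;m[290:]=0;m[:,:335]=0;m[:,497:]=0
for k in cv2.findContours(m,cv2.RETR_EXTERNAL,cv2.CHAIN_APPROX_NONE)[0]:
    if cv2.contourArea(k)<150: continue
    z=26 if k[:,0,0].min()>425 else 16
    print(cv2.minAreaRect(ray(c,k.reshape(-1,2),z)[:,:2].astype(np.float32)))
def tri(p,q):
    f=lambda c,p:cv2.undistortPoints(np.array([[p]],float),c["mtx"],c["dist"]).reshape(2,1)
    X=cv2.triangulatePoints(np.c_[c["R"],c["t"].ravel()],np.c_[b["R"],b["t"].ravel()],f(c,p),f(b,q)); return (X[:3]/X[3]).ravel().round()
print("lever end",tri((603,354),(482,472)),"lever top",tri((607,247),(540,335)))
# stand: dark baseplate
g=im.max(2); d=(g<75).astype(np.uint8)*255
d[:210]=0; d[262:]=0; d[:,:170]=0; d[:,312:]=0
print("start proj",proj(c,[[276,-560,404]]), "surface edge",ray(c,[[600,333]],0))
cv2.imwrite("pics/st.png",np.hstack([cv2.resize(im[205:275,230:315],(425,350),interpolation=2),cv2.resize(b["image"][180:270,230:340],(427,350),interpolation=2)])[:, :800])
k=max(cv2.findContours(d,cv2.RETR_EXTERNAL,cv2.CHAIN_APPROX_NONE)[0],key=cv2.contourArea)
print(cv2.boundingRect(k)); print(cv2.minAreaRect(ray(c,k.reshape(-1,2),10)[:,:2].astype(np.float32)))
```

```text
((487.8115234375, 151.30734252929688), (23.198728561401367, 116.25210571289062), 89.09620666503906)
((488.7508544921875, 247.30616760253906), (22.85808753967285, 115.81439208984375), 79.9716567993164)
((508.01409912109375, 50.152523040771484), (120.30873107910156, 30.664752960205078), 6.510143280029297)
((518.0938110351562, -37.16160583496094), (119.7909164428711, 30.902406692504883), 6.6853179931640625)
lever end [ 282. -218.  174.] lever top [ 481. -168.  295.]
start proj [[933.57710739 385.01701965]] surface edge [[ 306.74199049 -308.37651875    0.        ]]
(178, 216, 129, 40)
((531.7537231445312, 513.8695678710938), (296.6826477050781, 83.28841400146484), 87.21465301513672)
```

View pics/st.png

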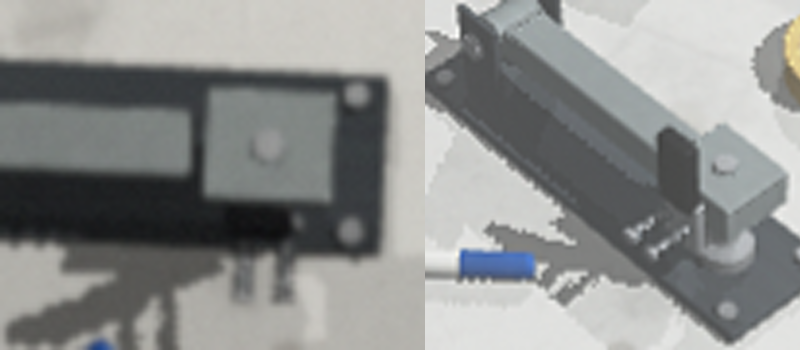

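The view shows the stand with its black handle plate at (258,215) left and (678,165) right. The coupler carries a low bolt head on top.
First move: up to clear the press lever (295 mm), while turning so the tool's x axis lies along slat_b.

```bash
cat >> h.py <<'E'
def to(x,y,z,yaw):
    s=robot.sense(); R=Ro.from_quat(s["eef_rot"]); p=np.array(s["eef_pos"])
    T=Ro.from_euler("xz",[np.pi,yaw])
    print("t",round(s["time"],2),"p",p.round(1),"shift(m)",(R.inv().apply(np.array([x,y,z])-p)/1000).round(4),"turn",(R.inv()*T).as_rotvec().round(4),"F",s["ft_force"].round(1),"w",round(s["width"]*85.4,1),"ff",round(s["finger_force"],1),"j6",s["joints"][5].round(2))
E
python3 -m jog '{"xyz":[[0,0,-0.04],[0,0,-0.04],[0,0,-0.04],[0,0,-0.04],[0,0,0],[0,0,0]],"delta_rot":[[0,0,0.118],[0,0,0.118],[0,0,0.118],[0,0,0.118],[0,0,0],[0,0,0]],"claw":[0.05,0.05,0.05,0.05,0.05,0.05]}' 40
python3 -c "
from h import *
to(488,151.5,300,-0.016)"
```

```text
time: 0.85
eef_pos: [276.2, -560.4, 565.8]
eef_rot: [1.0, -0.007, 0.0, 0.001]
ft_force: [0.1, -0.2, -0.5]
width: 0.586
finger_force: 0.0
t 0.85 p [ 276.2 -560.4  565.8] shift(m) [ 0.202  -0.7153  0.2643] turn [ 0.0024 -0.0007  0.0025] F [ 0.1 -0.2 -0.5] w 50.1 ff 0.0 j6 0.29
```

```bash
Z='[0,0,0]'
python3 -m jog '{"xyz":[[0.011,-0.04,0],[0.011,-0.04,0],[0.011,-0.04,0],[0.011,-0.04,0],[0.011,-0.04,0],[0.011,-0.04,0],[0.011,-0.04,0],[0.011,-0.04,0],[0.011,-0.04,0],[0.011,-0.04,0],[0.011,-0.04,0],[0.011,-0.04,0]],"delta_rot":[[0,0,0],[0,0,0],[0,0,0],[0,0,0],[0,0,0],[0,0,0],[0,0,0],[0,0,0],[0,0,0],[0,0,0],[0,0,0],[0,0,0]],"claw":[0.05,0.05,0.05,0.05,0.05,0.05,0.05,0.05,0.05,0.05,0.05,0.05]}'
python3 -m jog '{"xyz":[[0.01,-0.04,0],[0.01,-0.04,0],[0.01,-0.04,0],[0.01,-0.04,0.04],[0.01,-0.04,0.04],[0.01,-0.03,0.03],[0.01,-0.005,0.04],[0,0,0.04],[0,0,0.04],[0,0,0],[0,0,0]],"delta_rot":[[0,0,0],[0,0,0],[0,0,0],[0,0,0],[0,0,0],[0,0,0],[0,0,0],[0,0,0],[0,0,0],[0,0,0],[0,0,0]],"claw":[0.05,0.05,0.05,0.05,0.05,0.05,0.05,0.05,0.05,0.05,0.05]}'
python3 -c "
from h import *
to(488,151.5,177,-0.016)"
```

```text
time: 2.05
eef_pos: [414.8, -80.7, 562.9]
eef_rot: [1.0, -0.007, -0.002, -0.001]
ft_force: [0.6, -0.3, 0.7]
width: 0.584
finger_force: 0.0
time: 3.15
eef_pos: [485.2, 141.1, 344.1]
eef_rot: [1.0, -0.007, -0.002, 0.0]
ft_force: [-0.2, 0.3, 0.5]
width: 0.587
finger_force: 0.0
t 3.15 p [485.2 141.1 344.1] shift(m) [ 0.0033 -0.0105  0.1671] turn [0.0003 0.004  0.0021] F [-0.2  0.3  0.5] w 50.1 ff 0.0 j6 1.65
```

```bash
python3 -m jog '{"xyz":[[0.003,-0.010,0.03],[0,0,0.04],[0,0,0.04],[0,0,0.03],[0,0,0.015],[0,0,0.012],[0,0,0],[0,0,0]],"delta_rot":[[0,0,0],[0,0,0],[0,0,0],[0,0,0],[0,0,0],[0,0,0],[0,0,0],[0,0,0]],"claw":[0.05,0.05,0.05,0.05,0.05,0.05,0.05,0.05]}'
python3 -m jog '{"xyz":[[0,0,0],[0,0,0],[0,0,0],[0,0,0],[0,0,0],[0,0,0]],"delta_rot":[[0,0,0],[0,0,0],[0,0,0],[0,0,0],[0,0,0],[0,0,0]],"claw":[0.01,0.01,0.01,0.01,0.01,0.01]}' 40
python3 -c "
from h import *
to(557.7,9.4,330,1.686)"
```

```text
time: 3.95
eef_pos: [489.6, 151.1, 179.4]
eef_rot: [1.0, -0.007, 0.001, -0.0]
ft_force: [-0.1, 0.1, 0.5]
width: 0.588
finger_force: 0.0
time: 4.55
eef_pos: [489.3, 151.1, 179.5]
eef_rot: [1.0, -0.007, 0.001, -0.0]
ft_force: [0.1, 0.5, 5.5]
width: 0.291
finger_force: 40.3
t 4.55 p [489.3 151.1 179.5] shift(m) [ 0.0708  0.1407 -0.1503] turn [ 0.0023 -0.0024 -1.7002] F [0.1 0.5 5.5] w 24.8 ff 40.3 j6 1.67
```

```bash
python3 -m jog '{"xyz":[[0,0,-0.02],[0,0,-0.03],[0,0,-0.03],[0,0,-0.03],[0,0,0],[0,0,0],[0,0,0],[0,0,0],[0,0,0],[0,0,0],[0,0,0],[0,0,0]],"delta_rot":[[0,0,0],[0,0,-0.11],[0,0,-0.14],[0,0,-0.14],[0,0,-0.14],[0,0,-0.14],[0,0,-0.14],[0,0,-0.14],[0,0,-0.14],[0,0,-0.14],[0,0,-0.14],[0,0,-0.14]],"claw":[0.01,0.01,0.01,0.01,0.01,0.01,0.01,0.01,0.01,0.01,0.01,0.01]}' 40
python3 -m jog '{"xyz":[[0,0,0],[0,0,0],[0,0,0]],"delta_rot":[[0,0,-0.14],[0,0,-0.05],[0,0,0]],"claw":[0.01,0.01,0.01]}'
python3 -c "
from h import *
to(557.7,9.4,206.5,1.686)"
```

```text
time: 5.75
eef_pos: [488.6, 151.1, 288.8]
eef_rot: [0.731, 0.682, 0.0, 0.0]
ft_force: [-0.7, -0.1, -0.4]
width: 0.294
finger_force: 39.7
time: 6.05
eef_pos: [488.7, 151.1, 288.7]
eef_rot: [0.665, 0.747, 0.0, 0.0]
ft_force: [0.8, -0.7, -0.4]
width: 0.292
finger_force: 39.7
t 6.05 p [488.7 151.1 288.7] shift(m) [-0.1487  0.0523  0.0823] turn [ 0.0009  0.     -0.0003] F [ 0.8 -0.7 -0.4] w 24.9 ff 39.7 j6 -0.03
```

```bash
python3 -m jog '{"xyz":[[-0.03,0.01,0],[-0.04,0.014,0],[-0.04,0.014,0],[-0.039,0.014,0],[0,0,0.02],[0,0,0.03],[0,0,0.02],[0,0,0],[0,0,0]],"delta_rot":[[0,0,0],[0,0,0],[0,0,0],[0,0,0],[0,0,0],[0,0,0],[0,0,0],[0,0,0],[0,0,0]],"claw":[0.01,0.01,0.01,0.01,0.01,0.01,0.01,0.01,0.01]}'
python3 -c "
from h import *
to(557.7,9.4,206,1.686)"
```

```text
time: 6.95
eef_pos: [557.6, 9.1, 218.3]
eef_rot: [0.666, 0.746, -0.0, -0.0]
ft_force: [-0.3, -0.4, 0.6]
width: 0.289
finger_force: 39.7
t 6.95 p [557.6   9.1 218.3] shift(m) [0.0003 0.0001 0.0123] turn [-0.0002 -0.0001 -0.0008] F [-0.3 -0.4  0.6] w 24.6 ff 39.7 j6 -0.3
```

```bash
python3 -m jog '{"xyz":[[0,0,0.007],[0,0,0.005],[0,0,0],[0,0,0],[0,0,0],[0,0,0],[0,0,-0.01],[0,0,-0.03],[0,0,-0.04],[0,0,-0.04],[0,0,0]],"delta_rot":[[0,0,0],[0,0,0],[0,0,0],[0,0,0],[0,0,0],[0,0,0],[0,0,0],[0,0,0],[0,0,0],[0,0,0],[0,0,0]],"claw":[0.01,0.01,0.01,0.045,0.045,0.045,0.045,0.045,0.045,0.045,0.045]}'
python3 -c "
from h import *
to(488.8,246.5,300,-0.175)"
```

```text
time: 8.05
eef_pos: [559.4, 8.9, 332.2]
eef_rot: [0.665, 0.747, 0.003, 0.005]
ft_force: [0.1, -0.4, -1.0]
width: 0.526
finger_force: 0.0
t 8.05 p [559.4   8.9 332.2] shift(m) [ 0.2443 -0.0432  0.0308] turn [ 0.0119 -0.0088  1.861 ] F [ 0.1 -0.4 -1. ] w 44.9 ff 0.0 j6 -0.3
```

```bash
python3 -m jog '{"xyz":[[0.035,-0.007,0],[0.035,-0.006,0],[0.035,-0.006,0],[0.035,-0.006,0],[0.035,-0.006,0],[0.035,-0.006,0],[0.034,-0.006,0],[0,0,0.01],[0,0,0.01],[0,0,0],[0,0,0],[0,0,0]],"delta_rot":[[0,0,0],[0,0,0.14],[0,0,0],[0,0,0],[0,0,0],[0,0,0],[0,0,0],[0,0,0.14],[0,0,0.14],[0,0,0.14],[0,0,0.14],[0,0,0.14]],"claw":[0.045,0.045,0.045,0.045,0.045,0.045,0.045,0.045,0.045,0.045,0.045,0.045]}'
python3 -m jog '{"xyz":[[0,0,0],[0,0,0],[0,0,0],[0,0,0],[0,0,0],[0,0,0],[0,0,0],[0,0,0],[0,0,0]],"delta_rot":[[0,0,0.14],[0,0,0.14],[0,0,0.14],[0,0,0.14],[0,0,0.14],[0,0,0.14],[0,0,0.14],[0,0,0.04],[0,0,0]],"claw":[0.05,0.05,0.05,0.05,0.05,0.05,0.05,0.05,0.05]}'
python3 -c "
from h import *
to(488.8,246.5,179,-0.175)
c=snap('top');im=c['image'];hsv=cv2.cvtColor(im,cv2.COLOR_BGR2HSV)
cv2.imwrite('pics/p1.png',cv2.resize(im[170:330,310:520],None,fx=3,fy=3,interpolation=2))"
```

```text
time: 9.25
eef_pos: [510.6, 251.8, 305.8]
eef_rot: [0.913, 0.408, -0.0, -0.0]
ft_force: [-0.1, -0.0, 1.0]
width: 0.529
finger_force: 0.0
time: 10.15
eef_pos: [510.7, 251.7, 306.0]
eef_rot: [0.996, -0.087, -0.0, 0.0]
ft_force: [0.4, 0.7, 0.5]
width: 0.586
finger_force: 0.0
t 10.15 p [510.7 251.7 306. ] shift(m) [-0.0206  0.0089  0.127 ] turn [0.0002 0.0005 0.001 ] F [0.4 0.7 0.5] w 50.1 ff 0.0 j6 2.01
```

View pics/p1.png

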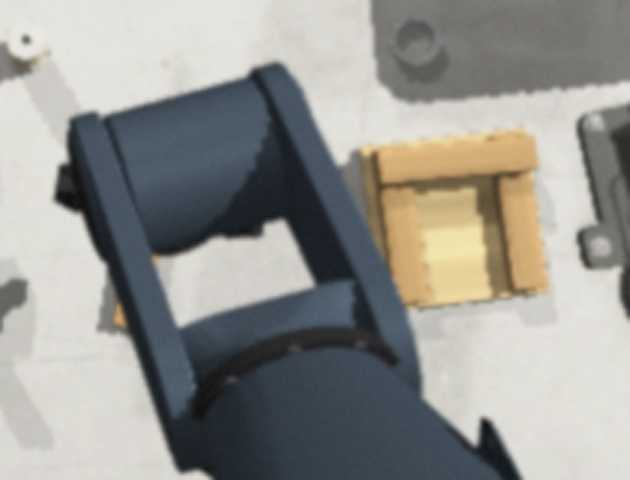

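The first slat lies flat and square across the far ends of the lower pair, at crop (457,155), and is released. Slat_a is still in place under the arm. Grasping it next.

```bash
python3 -m jog '{"xyz":[[-0.0206,0.009,0.02],[0,0,0.04],[0,0,0.035],[0,0,0.02],[0,0,0.012],[0,0,0],[0,0,0]],"delta_rot":[[0,0,0],[0,0,0],[0,0,0],[0,0,0],[0,0,0],[0,0,0],[0,0,0]],"claw":[0.05,0.05,0.05,0.05,0.05,0.05,0.05]}'
python3 -m jog '{"xyz":[[0,0,0],[0,0,0],[0,0,0],[0,0,0],[0,0,0],[0,0,0]],"delta_rot":[[0,0,0],[0,0,0],[0,0,0],[0,0,0],[0,0,0],[0,0,0]],"claw":[0.01,0.01,0.01,0.01,0.01,0.01]}' 40
python3 -m jog '{"xyz":[[0,0,-0.02],[0,0,-0.03],[0,0,-0.03],[0,0,-0.03],[0,0,0],[0,0,0],[0,0,0],[0,0,0],[0,0,0],[0,0,0],[0,0,0],[0,0,0]],"delta_rot":[[0,0,0],[0,0,-0.14],[0,0,-0.14],[0,0,-0.14],[0,0,-0.14],[0,0,-0.14],[0,0,-0.14],[0,0,-0.14],[0,0,-0.14],[0,0,-0.14],[0,0,-0.14],[0,0,-0.14]],"claw":[0.01,0.01,0.01,0.01,0.01,0.01,0.01,0.01,0.01,0.01,0.01,0.01]}' 40
python3 -m jog '{"xyz":[[0,0,0],[0,0,0],[0,0,0],[0,0,0]],"delta_rot":[[0,0,-0.14],[0,0,-0.14],[0,0,-0.04],[0,0,0]],"claw":[0.01,0.01,0.01,0.01]}'
python3 -c "
from h import *
to(468.3,-1,206,1.686)"
```

```text
time: 10.9
eef_pos: [489.5, 246.6, 179.6]
eef_rot: [0.996, -0.087, 0.0, -0.0]
ft_force: [0.1, -0.4, 0.5]
width: 0.589
finger_force: 0.0
time: 11.5
eef_pos: [489.7, 246.6, 180.5]
eef_rot: [0.996, -0.087, 0.001, -0.0]
ft_force: [0.4, -0.2, 6.7]
width: 0.291
finger_force: 40.1
time: 12.7
eef_pos: [488.9, 246.4, 289.3]
eef_rot: [0.774, 0.633, 0.0, 0.0]
ft_force: [-0.9, 0.1, -0.6]
width: 0.289
finger_force: 39.5
time: 13.1
eef_pos: [488.9, 246.4, 289.3]
eef_rot: [0.665, 0.747, 0.0, 0.0]
ft_force: [-0.2, -0.4, 0.0]
width: 0.289
finger_force: 39.5
t 13.1 p [488.9 246.4 289.3] shift(m) [-0.2434 -0.0489  0.0833] turn [ 0.0002 -0.     -0.0003] F [-0.2 -0.4  0. ] w 24.7 ff 39.5 j6 0.15
```

```bash
python3 -m jog '{"xyz":[[-0.035,-0.007,0],[-0.035,-0.007,0],[-0.035,-0.007,0],[-0.035,-0.007,0],[-0.035,-0.007,0],[-0.035,-0.007,0],[-0.033,-0.007,0],[0,0,0.02],[0,0,0.03],[0,0,0.02],[0,0,0],[0,0,0]],"delta_rot":[[0,0,0],[0,0,0],[0,0,0],[0,0,0],[0,0,0],[0,0,0],[0,0,0],[0,0,0],[0,0,0],[0,0,0],[0,0,0],[0,0,0]],"claw":[0.01,0.01,0.01,0.01,0.01,0.01,0.01,0.01,0.01,0.01,0.01,0.01]}'
python3 -c "
from h import *
to(468.3,-1,206,1.686)"
```

```text
time: 14.3
eef_pos: [468.4, -0.5, 219.2]
eef_rot: [0.665, 0.746, -0.0, -0.0]
ft_force: [0.3, 0.2, -0.9]
width: 0.292
finger_force: 39.5
t 14.3 p [468.4  -0.5 219.2] shift(m) [-0.0005 -0.0001  0.0132] turn [-0.0004 -0.0002 -0.0007] F [ 0.3  0.2 -0.9] w 24.9 ff 39.5 j6 -0.35
```

```bash
python3 -m jog '{"xyz":[[0,0,0.007],[0,0,0.006],[0,0,0],[0,0,0],[0,0,0],[0,0,0],[0,0,-0.01],[0,0,-0.03],[0,0,-0.04],[0,0,-0.04],[0,0,-0.04],[0,0,-0.04]],"delta_rot":[[0,0,0],[0,0,0],[0,0,0],[0,0,0],[0,0,0],[0,0,0],[0,0,0],[0,0,0],[0,0,0],[0,0,0],[0,0,0],[0,0,0]],"claw":[0.01,0.01,0.01,0.045,0.045,0.045,0.045,0.045,0.045,0.045,0.045,0.045]}'
python3 -c "
from h import *
to(480,300,400,1.522)"
```

```text
time: 15.5
eef_pos: [467.5, -0.4, 408.4]
eef_rot: [0.665, 0.747, 0.0, 0.0]
ft_force: [0.7, -0.2, -0.2]
width: 0.531
finger_force: 0.0
t 15.5 p [ 4.675e+02 -4.000e-01  4.084e+02] shift(m) [0.2969 0.0468 0.0084] turn [3.000e-04 1.000e-04 1.638e-01] F [ 0.7 -0.2 -0.2] w 45.4 ff 0.0 j6 -0.36
```

```bash
python3 -m jog '{"xyz":[[0.035,0.005,0],[0.04,0.005,0],[0.04,0.005,0],[0.04,0.005,0],[0.04,0.005,0],[0,0,0],[0,0,0]],"delta_rot":[[0,0,0],[0,0,0],[0,0,0],[0,0,0],[0,0,0.08],[0,0,0.084],[0,0,0]],"claw":[0.032,0.032,0.032,0.032,0.032,0.032,0.032]}'
python3 - <<'E'
from h import *
c=snap("top");b=snap("scene");im=c["image"];hsv=cv2.cvtColor(im,cv2.COLOR_BGR2HSV)
cv2.imwrite('pics/p2.png',np.vstack([np.hstack([cv2.resize(im[190:290,415:515],(400,400),interpolation=2),cv2.resize(im[210:280,250:320],(400,400),interpolation=2)])]))
m=((hsv[...,0]>8)&(hsv[...,0]<20)&(hsv[...,1]>103)).astype(np.uint8)*255
m[:205]=0;m[290:]=0;m[:,:425]=0;m[:,497:]=0
# grey coupler top
g=im.max(2);k=((g>95)&(g<175)).astype(np.uint8)*255; k[:,:268]=0;k[:,302:]=0;k[:218]=0;k[:248][:0]=0;k[250:]=0
cs=max(cv2.findContours(k,cv2.RETR_EXTERNAL,cv2.CHAIN_APPROX_NONE)[0],key=cv2.contourArea)
print("coupler",cv2.boundingRect(cs),cv2.minAreaRect(ray(c,cs.reshape(-1,2),87)[:,:2].astype(np.float32)))
d=(g<48).astype(np.uint8)*255; 
print("handle top pts",ray(c,[[281.6,248.]],135).round(1))
print("expected px grip top", proj(c,[[491,416,135],[485,416,87],[497,416,135]]),proj(b,[[491,416,135],[491,416,115]]))
to(491,416,272,1.522)
E
```

```text
time: 16.2
eef_pos: [470.0, 197.2, 406.5]
eef_rot: [0.723, 0.691, -0.0, 0.0]
ft_force: [-0.0, 0.1, 0.3]
width: 0.373
finger_force: 0.0
coupler (271, 222, 26, 24) ((529.5541381835938, 412.4999694824219), (55.017818450927734, 50.630271911621094), 89.86138916015625)
handle top pts [[494.7 413.3 135. ]]
expected px grip top [[280.28451147 249.7453165 ]
 [281.817995   253.79539885]
 [280.29517447 246.88452663]] [[292.73919744 216.28328877]
 [293.00146726 222.55809587]]
t 16.3 p [470.4 195.8 406.4] shift(m) [0.2209 0.0102 0.1343] turn [-0.0002  0.0003  0.0016] F [ 0.1 -0.   0.5] w 31.7 ff 0.0 j6 0.22
```

View pics/p2.png

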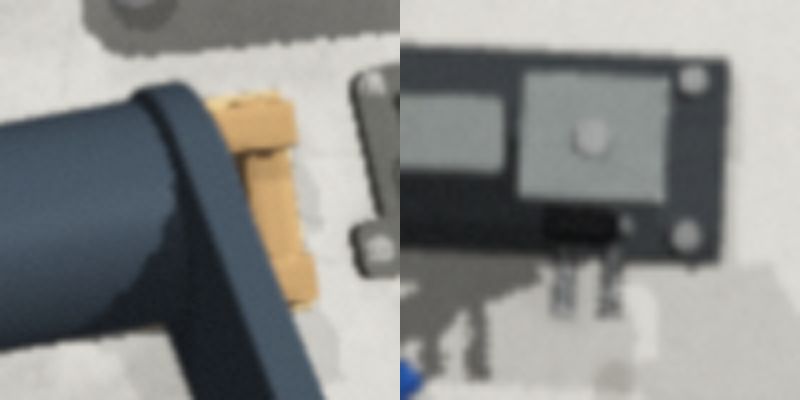

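The second slat lies across the near ends; its visible end is at left panel (295,275). The handle's top is at right panel (582,224), which is pixel (282,249), or about (492,414) in world coordinates, as expected from the coupler and base. Moving above it.

```bash
python3 -m jog '{"xyz":[[0.035,0.0022,0],[0.04,0.0022,0],[0.04,0.0022,0],[0.04,0.0022,0],[0.04,0.0022,0],[0.0245,0,0],[0,0,0],[0,0,0]],"delta_rot":[[0,0,0],[0,0,0],[0,0,0],[0,0,0],[0,0,0],[0,0,0],[0,0,0],[0,0,0]],"claw":[0.032,0.032,0.032,0.032,0.032,0.032,0.032,0.032]}'
python3 - <<'E'
from h import *
c=snap("top");im=c["image"];hsv=cv2.cvtColor(im,cv2.COLOR_BGR2HSV)
b=snap("scene")
cv2.imwrite('pics/p3.png',np.hstack([cv2.resize(im[190:290,415:515],(400,400),interpolation=2),cv2.resize(b["image"][130:270,220:360],(400,400),interpolation=2)]))
to(492,414.5,271,1.522)
E
```

```text
time: 17.1
eef_pos: [492.7, 413.9, 405.8]
eef_rot: [0.724, 0.69, -0.001, 0.0]
ft_force: [0.1, -0.0, -0.7]
width: 0.374
finger_force: 0.0
t 17.2 p [492.8 413.1 406. ] shift(m) [ 0.0015 -0.0007  0.135 ] turn [-0.0009  0.0011 -0.0015] F [-0.3 -0.  -0.2] w 32.1 ff 0.0 j6 0.57
```

View pics/p3.png

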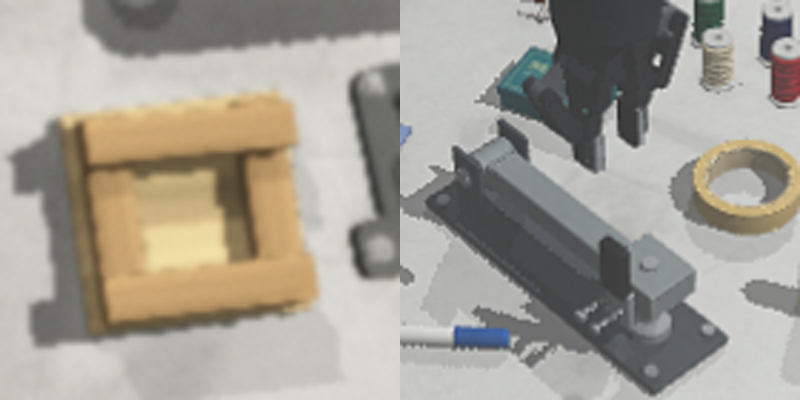

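The crib is complete: both second-layer slats lie square across the lower pair at left panel (190,128) and (210,288). The gripper is open above the handle. Descend and grip.

```bash
python3 -m jog '{"xyz":[[0.0015,0,0.03],[0,-0.0007,0.03],[0,0,0.03],[0,0,0.02],[0,0,0.015],[0,0,0.01],[0,0,0],[0,0,0]],"delta_rot":[[0,0,0],[0,0,0],[0,0,0],[0,0,0],[0,0,0],[0,0,0],[0,0,0],[0,0,0]],"claw":[0.032,0.032,0.032,0.032,0.032,0.032,0.032,0.032]}'
python3 -m jog '{"xyz":[[0,0,0],[0,0,0],[0,0,0],[0,0,0],[0,0,0],[0,0,0]],"delta_rot":[[0,0,0],[0,0,0],[0,0,0],[0,0,0],[0,0,0],[0,0,0]],"claw":[0.0,0.0,0.0,0.0,0.0,0.0]}' 80
python3 -c "
from h import *
to(492,414.5,271,1.522)"
```

```text
time: 18.0
eef_pos: [492.3, 416.2, 271.8]
eef_rot: [0.724, 0.689, 0.001, 0.0]
ft_force: [-0.2, 0.3, -0.2]
width: 0.377
finger_force: 0.0
time: 18.6
eef_pos: [492.8, 416.5, 272.4]
eef_rot: [0.724, 0.69, 0.002, 0.001]
ft_force: [3.4, -2.8, 5.9]
width: 0.128
finger_force: 78.9
t 18.6 p [492.8 416.5 272.4] shift(m) [-0.002  -0.0007  0.0014] turn [ 0.0035 -0.0016 -0.0001] F [ 3.4 -2.8  5.9] w 11.0 ff 78.9 j6 0.58
```

```bash
python3 -m jog '{"xyz":[[0,-0.004,0],[0,-0.005,0],[0,-0.004,0],[0,0,0],[0,0,0],[0,0,0]],"delta_rot":[[0,0,0],[0,0,0],[0,0,0],[0,0,0],[0,0,0],[0,0,0]],"claw":[0,0,0,0,0,0]}'
python3 - <<'E'
from h import *
b=snap("scene");c=snap("top")
cv2.imwrite('pics/p4.png',np.hstack([cv2.resize(b["image"][170:260,250:340],(400,400),interpolation=2),cv2.resize(c["image"][210:280,250:320],(400,400),interpolation=2)]))
to(479.8,417,272.4,1.522)
E
```

```text
time: 19.2
eef_pos: [480.6, 417.0, 272.4]
eef_rot: [0.724, 0.69, 0.003, 0.001]
ft_force: [6.7, -0.9, 3.9]
width: 0.131
finger_force: 78.7
t 19.3 p [480.6 417.  272.4] shift(m) [-0.0001 -0.0008 -0.0001] turn [ 0.0058 -0.002   0.    ] F [ 6.4 -2.1  4. ] w 11.1 ff 78.7 j6 0.59
```

View pics/p4.png

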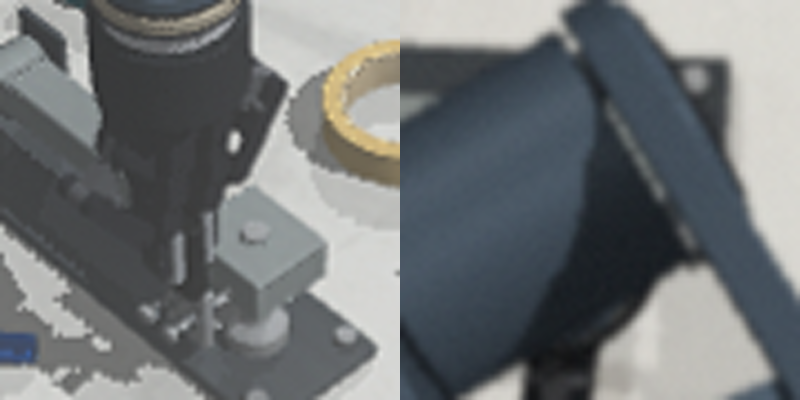

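The picture shows the handle in the fingers, drawn clear of the coupler at left panel (185,260), with the tongue still down. It travelled 12 mm against 6.5 N, which fits the spring. Lift along the hinge arc.

```bash
python3 -m jog '{"xyz":[[0,-0.001,0],[0.0107,0,-0.0097],[0.0107,0,-0.0097],[0.0107,0,-0.0097],[0.0107,0,-0.0097],[0,0,0]],"delta_rot":[[0,0,0],[0,-0.05,0],[0,-0.05,0],[0,-0.05,0],[0,-0.05,0],[0,0,0]],"claw":[0,0,0,0,0,0]}'
python3 -c "
from h import *
s=robot.sense();print(s['joints'].round(2),s['eef_pos'],s['ft_force'],s['moment'],s['width'],Ro.from_quat(s['eef_rot']).as_matrix().round(3))"
```

```text
time: 19.9
eef_pos: [481.5, 463.2, 307.5]
eef_rot: [0.72, 0.687, -0.071, 0.071]
ft_force: [6.8, -3.1, -0.7]
width: 0.131
finger_force: 78.5
[ 0.63  0.72  1.35 -0.17  1.2   0.75] [481.5076115  463.18571156 307.53065317] [ 6.7547906  -3.06768203 -0.72311407] [-0.17831352 -0.92838263  0.14251788] 0.13073180731079903 [[ 0.047  0.999 -0.004]
 [ 0.979 -0.047 -0.2  ]
 [-0.2    0.005 -0.98 ]]
```

```bash
python3 -m jog '{"xyz":[[0.0107,0,-0.0097],[0.0107,0,-0.0097],[0.0107,0,-0.0097],[0.0107,0,-0.0097],[0.0107,0,-0.0097],[0.0107,0,-0.0097],[0.005,0,-0.005],[0,0,0],[0,0,0],[0,0,0]],"delta_rot":[[0,-0.05,0],[0,-0.05,0],[0,-0.05,0],[0,-0.05,0],[0,-0.05,0],[0,-0.05,0],[0,-0.025,0],[0,0,0],[0,0,0],[0,0,0]],"claw":[0,0,0,0,0,0,0,0,0,0]}'
python3 - <<'E'
from h import *
b=snap("scene");c=snap("top")
cv2.imwrite('pics/p5.png',np.hstack([cv2.resize(b["image"][130:270,220:360],(400,400),interpolation=2),cv2.resize(c["image"][190:330,375:515],(400,400),interpolation=2)]))
s=robot.sense();print(s['joints'].round(2),s['moment'],np.arccos(-Ro.from_quat(s['eef_rot']).as_matrix()[2,2]))
E
```

```text
time: 20.9
eef_pos: [485.6, 548.0, 342.8]
eef_rot: [0.699, 0.666, -0.186, 0.18]
ft_force: [7.1, -2.0, 0.3]
width: 0.129
finger_force: 78.7
[ 0.75  0.82  1.04 -0.36  1.66  0.84] [ 0.46352295 -0.89558554  0.54013663] 0.5243388682209892
```

View pics/p5.png

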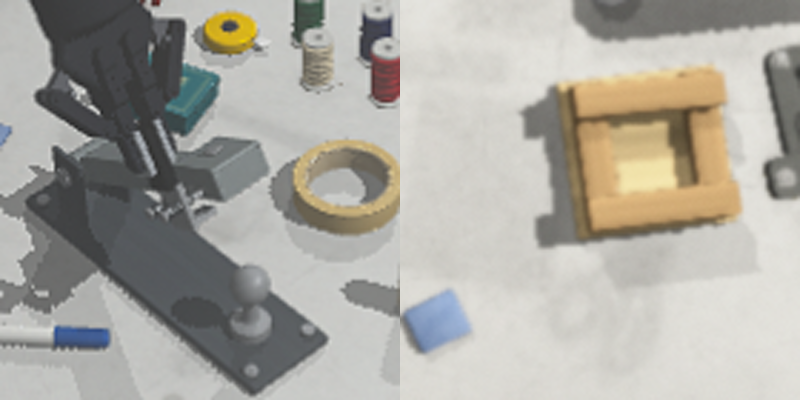

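The tongue is up and held at left panel (215,165), the bare ball is at (250,285), and the crib and chalk are in place. The tilt of 0.52 rad puts the coupler about 100 mm above the ball.

```bash
python3 -c "
from workcell import robot
print(robot.hand_in())"
```

```text
the job is handed in; nothing more can be done
None
```

The job is handed in (no verdict came back): both slats lie square on the crib and are released, the latch was pulled about 12 mm before lifting, and the fingers hold the coupler about 100 mm above the ball (estimated from the tool's tilt).

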